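Sniff the washer's lid seam, then hold the lid open

TASK

Check the closed parts washer for vapour and then open it: take the probe from the rubber mat and guide its tip slowly (about 4 cm per second) along the front seam between lid and tank, right at the seam all the way, from the drain tap's end to the other end. Lay the probe back on the mat without dropping it, then lift the lid by its bar handle to 60 degrees from closed, and finish while still gripping the handle and holding the lid at that angle, because it falls shut if let go. Leave everything else on the bench where it is.

Things in the scene. Friction and masses are not known exactly. Their poses are not given: they have to be found in the camera images.
- washer: fixed parts washer: open metal tank 165 mm (its x) by 240 mm (its y), rim 100 mm high, with a hinged lid. Origin: centre of underside; x points from its front (facing the robot, low timer dial at y -75 mm, 14 mm proud) to its back, y to the side with the low brass drain tap (30 mm proud). Front seam: dark 4 mm line between rim and lid, flush below the lid front edge, x -82.5, z 102, y -120 to +120 mm
- seam_tap_end (a point): point on the front seam 20 mm in from the corner at the drain tap's end (washer frame: x -82.5, y +100, z 102 mm)
- seam_far_end (a point): point on the front seam 20 mm in from the other corner (washer frame: x -82.5, y -100, z 102 mm)
- lid (a joint): lid angle in rad: 0 closed, grows as it opens, 1.047 is 60 degrees, stop at 1.4. Hinge line along the washer's y through point lid_hinge; the front edge rises and swings back. The lid is a 26 mm deep metal cap, about 0.45 kg, that falls shut by its weight from any angle when let go
- lid_hinge (a point): middle of the lid's hinge line, on the tank's back rim (washer frame: x +82.5, y 0, z 104 mm)
- lid_handle (a point): middle of the lid's handle: round bar 12 mm thick, 116 mm long, along the washer's y, on two end posts, 45 mm in front of the lid's front face (39 mm clear gap). Lid closed: bar 140 mm above the bench, 210 mm in front of the hinge line and 36 mm above it; lid top 130 mm above the bench. The bar can turn between gripping fingers as the lid swings
- mat: black rubber mat fixed on the bench, 240 mm (its x) by 140 mm (its y), 3 mm thick; origin at the centre of its underside
- probe_grip (a point): vapour probe, a stick of 0.12 kg: its balance point, on its axis, half-way up the handle (11 mm above what it lies on). Its x axis runs towards the tip, z up as it lies. Square grey handle 22 x 22 mm from 85 mm behind this point to 25 mm ahead of it, then a thin nose (13, then 7 mm thick) to the tip 110 mm ahead
- probe_tip (a point): end of the probe's nose, on its axis, 110 mm ahead of probe_grip
- head: bystander: finned aluminium cylinder head, 130 x 120 mm, 63 mm tall, loose; origin at its underside
- wrench: bystander: steel wrench, 160 mm, lying flat in front of the washer, loose
- bearing: bystander: steel bearing ring, 54 mm across, 16 mm tall, loose; origin at its underside
- valve: bystander: engine valve standing on its head, 34 mm across, 100 mm tall, easily tipped, loose; origin at its underside
- spray_can: bystander: spray can, 62 mm across, 190 mm tall, loose; origin at its underside
- jar: bystander: amber jar, 68 mm across, 100 mm tall, loose; origin at its underside
- screwdriver: bystander: screwdriver, 190 mm, lying flat, loose
Things that resemble listed ones, but are neither listed nor needed, are in the scene too. There is more than one size of the part that bears probe_grip; the job needs the larger.

How it is judged:
By the outcome, as a careful person would: the job done as asked, in the order asked, and still so for the second after the job is handed in, while the arm keeps its last pose, push and grip.
It also fails if it takes over 72 s, if anything falls off the work surface, if the arm or the gripper's body presses on something with over 40 N, if the wrist force passes 120 N, or if a joint passes its speed limit or range.

ROBOT

A 6-joint arm with a two-finger parallel gripper is mounted at the origin on the work surface. World frame = base frame: x ahead of the robot, y to its left, z up, the work surface at z = 0. Lengths are in m, angles in rad, forces in N, time in s.
With the tool pointing down it reaches from about 0.375 to 0.75 m from the base axis. Payload 9 kg.
Tool frame: the origin (TCP) lies between the finger pads; the fingertips stand 11 mm ahead of it and the grasp point (between the pads) lies 8 mm behind it; z points along the fingers, y is the line along which they close (so a half turn about z gives the same grasp; the last joint's range is limited). The gripper opens to 85 mm and grips with 20 to 120 N. Pads are 22 mm wide; open, the fingers measure 114 mm over their backs; the gripper's body (76 mm by 85 mm) begins 54 mm behind the grasp point. The pads swing forward as they close: fully open they stand 13 mm farther back than shut.
Start: joints at [-0.218, 0.104, 0.097, 1.564, 0, 1.353], TCP at [0.6, 0, 0.211] pointing down, gripper open.
Joint ranges: [-2.99, 2.99], [-0.84, 1.86], [-1.1, 1.16], [-1.84, 2.11], [-1.51, 1.56], [-3.14, 3.14]. Speed limits (rad/s): [2.22, 2.22, 2.57, 3.14, 3.14, 3.14].

INTERFACE

Orientations are given as a rotation vector (axis times angle).
In Python, from rig import state, grab_frame, sign_off, search_frame, pinpoint gives the robot as it stands. The module is installed in compiled form; this text tells all that it offers.
- The arm moves only by the shell command python3 -m handwheel 'ROWS' [FORCE]. ROWS is JSON, a list of rows, each a list of 7 numbers: the turn, a rotation vector about the world's x, y, z in degrees, then the shift along the world's x, y, z in mm, then the opening in per cent of the stroke, from 0 (shut) to 100 (fully open). In form: [[ax, ay, az, dx, dy, dz, jaw], ...]. A call has exactly 8 rows; each row is the pose to reach, as a shift and turn from the pose commanded when the call began; what a row does not reach only later rows make up. A row lasts 1/10 s, in which the tool goes at most 50 mm and 8.59 degrees, less where a joint would pass 70% of its speed; a pose out of reach is approached as far as the arm can. A call with a gripper value outside its range is refused whole. The fingers move at their own pace and stop on an object; FORCE is the grip in N (left out, the last holds). Time passes only in rows, so rows that repeat a pose let the fingers close, or fill a call up. It gives the time, the measured TCP pose, the force and the opening at its end, in the units of the state.
- state(): the state, without advancing time (a new reading comes with each control period).
- grab_frame(name): name is "scene" or "side" or "wrist"; returns a dict with "image" (480x640x3 uint8, red, green, blue), "intrinsics" (3x3 intrinsics, pixels), "R" (3x3) and "t" (3): a world point X has camera coordinates R X + t. Camera axes: x right, y down, z forward; pixel columns grow to the right and rows downward; lengths in m; the calibration is good to about 2 mm. A picture is of the moment at which its call begins. There is no depth.
- sign_off(): hands the job in, once; it reports no verdict.
Trained networks look in the newest picture that a camera, given by its name, has taken for a name from the list of things; names that differ only in an ending like _2 or _b are one class to them, and where a whole thing is asked for, a point or a joint stands for the part that bears it (a point fixed in the world has none). Each returns a list of dicts, best first, with "score" (0 to 1); they miss things now and then, are a little off and sometimes report something else, mostly with a low value. They report only what shows in the picture. A call takes as long as a camera call. They do not tell look-alikes from the thing itself.
- search_frame(target, camera): "location" ([x, y, z] in m, in the coordinates of the camera as it stood for that picture, good to about 4 mm: the middle of the surface that is visible of it).
- pinpoint(target, camera): "location" ([x, y, z] in m, in the coordinates of the camera as it stood for that picture, good to about 4 mm: a listed point, or the origin of a listed thing).
The state is a dict: "time_s": time; "qpos": joint angles; "qvel": joint speeds; "joint_efforts": joint torques, N m; "tcp_pos": TCP position; "eef_rot": TCP orientation; "wrist_force": force on the tool from outside, world axes, zero at the start; "ft_torque": the same for the moment, N m; "grip_width": finger opening in m.
Only numpy, scipy, OpenCV 4.12 (cv2) and the standard library are available. Lean on these libraries where they do the work, as an engineer would, in place of code of your own. Each camera call takes 0.05 s, during which the arm holds its last target. There are 200 camera calls.

## Working session

There is one attempt and no reset: what is moved stays moved. The work goes in short steps, Python scripts to look and compute and a shell command to move; the robot and the scene stay as the last step left them, time stands still between calls to the robot, and variables do not carry over. Pictures are saved under pics/ and viewed, on a budget of 10 in all, crops included, one or two more only if the job needs it, and the job is handed in when it is done.

```bash
mkdir -p pics
cat > h.py <<'E'
import numpy as np, cv2
from rig import *
def world(f,p): return f["R"].T@(np.array(p)-f["t"])
def save(f,n): cv2.imwrite(f"pics/{n}.png",f["image"][:,:,::-1])
def proj(f,X):
    c=f["R"]@np.array(X)+f["t"]; u=f["intrinsics"]@c; return u[:2]/u[2]
E
python3 - <<'E'
from h import *
np.set_printoptions(precision=3,suppress=True)
ims=[]
for n in ("scene","side"):
    f=grab_frame(n); save(f,n+"0")
    print(n,"cam at",-f["R"].T@f["t"])
    for t in ("washer","seam_tap_end","seam_far_end","lid_hinge","lid_handle","mat","probe_grip","probe_tip"):
        for d in pinpoint(t,n)[:3]: print(t,round(d["score"],2),world(f,d["location"]))
    for t in ("head","wrench","bearing","valve","spray_can","jar","screwdriver"):
        for d in pinpoint(t,n)[:1]: print(t,round(d["score"],2),world(f,d["location"]))
print(state())
E
```

```text
scene cam at [0.904 0.502 1.055]
washer 0.84 [0.661 0.01  0.006]
seam_tap_end 0.92 [0.578 0.11  0.1  ]
seam_far_end 0.8 [ 0.589 -0.092  0.099]
lid_hinge 0.73 [0.745 0.015 0.104]
lid_handle 0.83 [0.533 0.007 0.144]
mat 0.95 [ 0.44  -0.325  0.   ]
probe_grip 0.49 [ 0.429 -0.113  0.013]
probe_tip 0.66 [ 0.402 -0.188  0.009]
probe_tip 0.41 [ 0.538 -0.291  0.017]
head 0.76 [0.475 0.312 0.003]
wrench 0.57 [0.408 0.011 0.004]
bearing 0.86 [0.384 0.142 0.001]
valve 0.58 [ 0.635 -0.355 -0.001]
spray_can 0.89 [ 0.7    0.246 -0.001]
jar 0.82 [ 0.747 -0.223  0.002]
screwdriver 0.88 [0.646 0.412 0.001]
side cam at [ 0.246 -0.464  0.762]
washer 0.75 [0.667 0.009 0.001]
seam_tap_end 0.83 [0.58  0.105 0.101]
seam_far_end 0.95 [ 0.586 -0.093  0.102]
seam_far_end 0.22 [0.538 0.009 0.139]
lid_hinge 0.59 [0.746 0.019 0.104]
lid_handle 0.74 [0.54  0.006 0.137]
mat 0.76 [ 0.438 -0.327 -0.003]
probe_grip 0.88 [ 0.43  -0.113  0.008]
probe_grip 0.78 [ 0.426 -0.31   0.017]
probe_tip 0.84 [ 0.532 -0.293  0.016]
probe_tip 0.78 [ 0.404 -0.19   0.007]
head 0.59 [ 0.477  0.309 -0.005]
wrench 0.74 [0.413 0.009 0.001]
bearing 0.63 [ 0.384  0.14  -0.004]
valve 0.96 [ 0.632 -0.353 -0.003]
spray_can 0.79 [0.7   0.243 0.001]
jar 0.85 [ 0.744 -0.221  0.   ]
screwdriver 0.75 [0.643 0.409 0.   ]
{'time_s': 1.6, 'qpos': array([-0.218,  0.104,  0.097,  1.564,  0.   ,  1.353]), 'qvel': array([0.002, 0.001, 0.001, 0.   , 0.001, 0.001]), 'joint_efforts': array([  0.001, -55.675,  50.376,   0.001,  -0.   ,   0.   ]), 'tcp_pos': array([ 0.6  , -0.   ,  0.211]), 'eef_rot': array([2.221, 2.221, 0.   ]), 'wrist_force': array([ 0.141, -0.88 , -0.234]), 'ft_torque': array([0.015, 0.056, 0.007]), 'grip_width': 0.08527025515956933}
```

View pics/scene0.png

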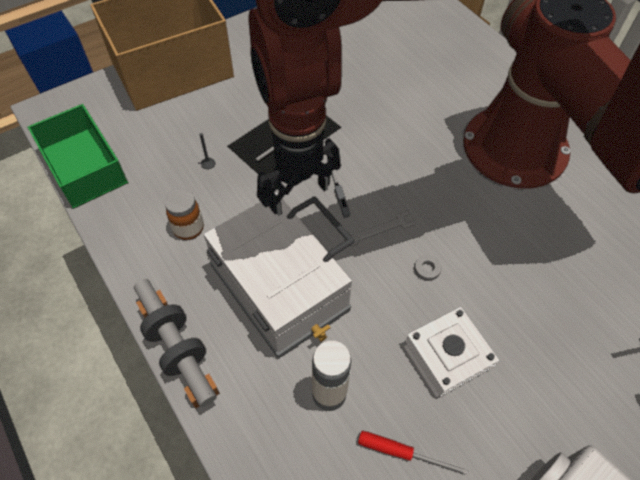

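View pics/side0.png

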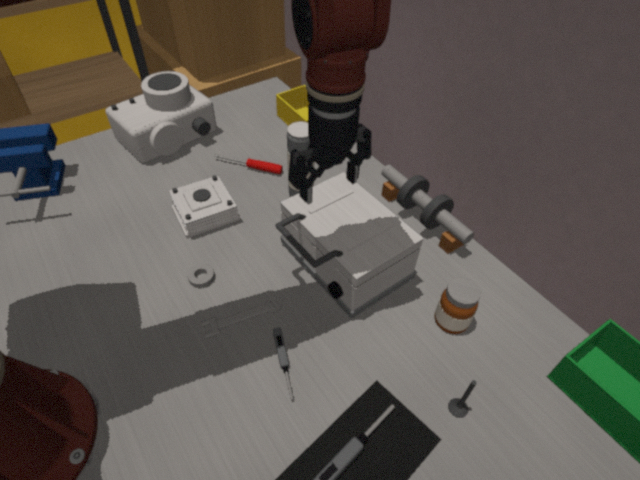

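The probe on the mat is the larger: grip about (0.426, -0.310), tip about (0.535, -0.292), so its yaw is about 9.5°. The smaller decoy lies at (0.43, -0.113). The washer yaw is about 2.4°. I'll move above the probe and take a closer look.

```bash
python3 -m handwheel '[[0,0,8,-20,-30,0,100],[0,0,16,-40,-75,0,100],[0,0,24,-65,-120,0,100],[0,0,32,-90,-165,0,100],[0,0,40,-115,-210,0,100],[0,0,48,-140,-255,0,100],[0,0,56,-160,-290,0,100],[0,0,64,-172,-310,0,100]]' 40
python3 -m handwheel '[[0,0,8,0,0,-10,100],[0,0,16,0,0,-20,100],[0,0,24,0,0,-35,100],[0,0,32,0,0,-45,100],[0,0,35.5,0,0,-50,100],[0,0,35.5,0,0,-50,100],[0,0,35.5,0,0,-50,100],[0,0,35.5,0,0,-50,100]]'
python3 - <<'E'
from h import *
np.set_printoptions(precision=4,suppress=True)
for n in ("wrist","scene","side"):
    f=grab_frame(n); save(f,n+"1")
    for t in ("probe_grip","probe_tip","lid_handle","seam_tap_end","seam_far_end","lid_hinge"):
        for d in pinpoint(t,n)[:2]: print(n,t,round(d["score"],2),world(f,d["location"]),proj(f,world(f,d["location"])))
s=state();print(s["time_s"],s["tcp_pos"],s["eef_rot"],s["qpos"])
E
```

```text
time_s: 2.4
tcp_pos: [0.4284, -0.3092, 0.2115]
eef_rot: [0.745, 3.051, -0.0]
wrist_force: [0.8, -0.3, -0.2]
grip_width: 0.0855
time_s: 3.2
tcp_pos: [0.4298, -0.3078, 0.1619]
eef_rot: [-0.21, 3.134, -0.001]
wrist_force: [0.9, 0.5, -0.3]
grip_width: 0.0854
wrist probe_grip 0.93 [ 0.4323 -0.1114  0.0101] [546.011  241.2059]
wrist probe_grip 0.71 [ 0.426  -0.3093  0.0149] [323.7598 206.3285]
wrist probe_tip 0.82 [ 0.5339 -0.2898  0.0094] [329.0336 317.4736]
wrist probe_tip 0.74 [ 0.4025 -0.1855  0.0101] [472.483  197.2012]
wrist seam_tap_end 0.44 [ 0.6333 -0.3501  0.0005] [258.7129 389.1644]
scene probe_grip 0.86 [ 0.43   -0.1135  0.0135] [338.7968 191.831 ]
scene probe_grip 0.81 [ 0.427  -0.3085  0.0149] [292.6028 135.1321]
scene probe_tip 0.7 [ 0.4012 -0.188   0.0069] [330.4316 166.0915]
scene probe_tip 0.69 [ 0.5317 -0.292   0.0195] [257.5489 157.3051]
scene lid_handle 0.78 [0.5353 0.0035 0.1436] [330.7684 217.0778]
scene seam_tap_end 0.63 [0.5764 0.1068 0.0998] [343.3783 279.28  ]
scene seam_far_end 0.62 [ 0.5893 -0.092   0.099 ] [280.6534 208.8258]
scene seam_far_end 0.15 [ 0.3857  0.1398 -0.0007] [426.0735 268.9501]
scene lid_hinge 0.72 [0.745  0.0143 0.104 ] [238.4183 285.9442]
side probe_grip 0.95 [ 0.4307 -0.1124  0.0072] [283.0614 357.1684]
side probe_grip 0.91 [ 0.43   -0.3117  0.019 ] [349.7031 451.4234]
side probe_tip 0.54 [0.5793 0.1075 0.1003] [287.1875 216.8603]
side lid_handle 0.93 [0.5352 0.0078 0.1386] [294.915  243.7425]
side seam_tap_end 0.8 [0.5799 0.1061 0.0991] [287.7855 217.5544]
4.25 [ 0.4296 -0.3076  0.1613] [ 0.2123 -3.1344 -0.0002] [-0.8693 -0.1191 -0.2155  1.4745  0.0001 -1.0045]
```

View pics/wrist1.png

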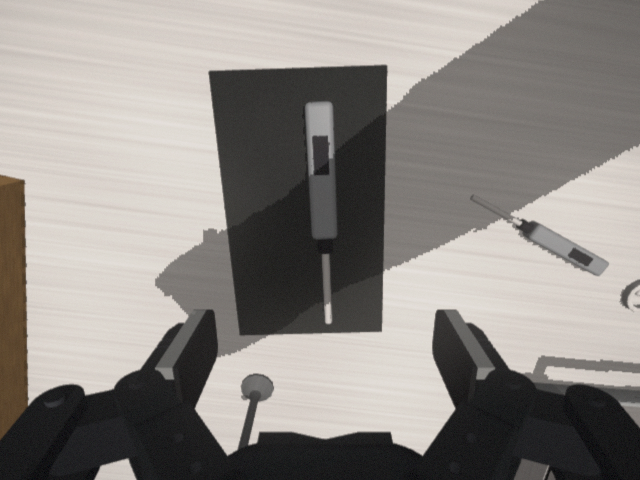

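The wrist view shows the big probe on the mat, its handle from (320,101) to (325,240) and its tip at (328,322). The small decoy is at right. I'll back-project these pixels.

```bash
cat >> h.py <<'E'
def onz(f,uv,z):
    d=f["R"].T@np.linalg.inv(f["intrinsics"])@[*uv,1]; c=-f["R"].T@f["t"]
    return c+d*(z-c[2])/d[2]
E
python3 - <<'E'
from h import *
from scipy.spatial.transform import Rotation as R
np.set_printoptions(precision=4,suppress=True)
f=grab_frame("wrist")
for uv,z in(((319.5,101),.025),((324.5,240),.025),((328,322),.014)): print(onz(f,uv,z))
s=state();print(s["tcp_pos"],R.from_rotvec(s["eef_rot"]).as_matrix())
E
```

```text
[ 0.3438 -0.3233  0.025 ]
[ 0.4517 -0.3048  0.025 ]
[ 0.5354 -0.2901  0.014 ]
[ 0.4296 -0.3076  0.1613] [[-0.9909 -0.1348  0.    ]
 [-0.1348  0.9909  0.0001]
 [-0.      0.0001 -1.    ]]
```

```bash
python3 -m handwheel '[[0,0,2.1,-6,-2,-20,70],[0,0,2.1,-12.5,-3,-50,60],[0,0,2.1,-12.5,-3,-85,60],[0,0,2.1,-12.5,-3,-115,60],[0,0,2.1,-12.5,-3,-132,60],[0,0,2.1,-12.5,-3,-140,60],[0,0,2.1,-12.5,-3,-144,60],[0,0,2.1,-12.5,-3,-144,60]]' 40
python3 -m handwheel '[[0,0,0,0,0,0,0],[0,0,0,0,0,0,0],[0,0,0,0,0,0,0],[0,0,0,0,0,0,0],[0,0,0,0,0,0,0],[0,0,0,0,0,0,0],[0,0,0,0,0,0,0],[0,0,0,0,0,0,0]]' 40
python3 -c "
from h import *
from scipy.spatial.transform import Rotation as R
s=state();print(s['tcp_pos'],R.from_rotvec(s['eef_rot']).as_matrix()[:,1],s['qpos'])"
```

```text
time_s: 5.1
tcp_pos: [0.4173, -0.3108, 0.0177]
eef_rot: [-0.27, 3.13, -0.0]
wrist_force: [0.3, 0.2, 0.3]
grip_width: 0.0514
time_s: 5.9
tcp_pos: [0.4171, -0.3106, 0.0173]
eef_rot: [0.27, -3.13, -0.0]
wrist_force: [0.1, 0.4, 0.2]
grip_width: -0.0001
[ 0.41708397 -0.31056168  0.01731486] [-1.71067900e-01  9.85259234e-01  1.21628098e-04] [-8.91952355e-01 -8.04289218e-02 -4.43551839e-01  1.20778445e+00
  5.05665012e-05 -1.06386580e+00]
```

The grip closed to 0, so I'll look.

Run:
```python
from h import *
f=grab_frame("wrist"); g=grab_frame("side")
a=f["image"]; b=cv2.resize(g["image"][300:480,240:480],(640,480))
cv2.imwrite("pics/miss.png",cv2.resize(np.hstack([a,b]),(800,300))[:,:,::-1])
for n,h in(("wrist",f),("side",g)):
  for t in("probe_grip","probe_tip"):
    for d in pinpoint(t,n)[:2]: print(n,t,d["score"],world(h,d["location"]))
```

```text
wrist probe_tip 0.61 [ 0.39980642 -0.18308811  0.00753903]
side probe_grip 0.93 [ 0.42926692 -0.11538297  0.00784303]
side probe_grip 0.78 [ 0.42750364 -0.31215778  0.01519535]
side probe_tip 0.67 [ 0.40525276 -0.18602486  0.0076883 ]
```

View pics/miss.png

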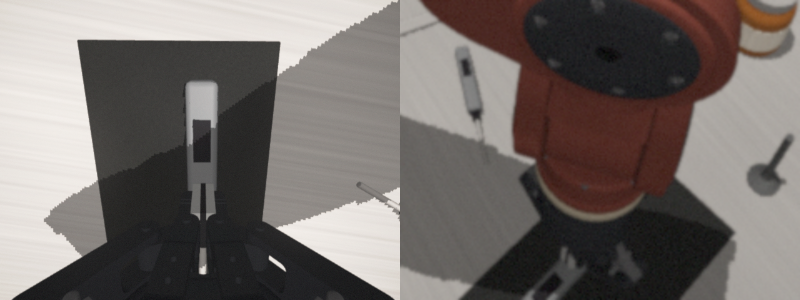

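Run:
```python
from h import *
f=grab_frame("wrist"); s=state(); np.set_printoptions(precision=4,suppress=True)
print("cam",-f["R"].T@f["t"],s["grip_width"],s["wrist_force"])
for X in([.3438,-.3233,.025],[.4517,-.3048,.025],[.4517,-.3048,.003],[.5354,-.2901,.014],[.417,-.3106,.0063],[.417,-.3106,.025]): print(X,proj(f,X))
cv2.imwrite("pics/miss2.png",cv2.resize(f["image"][260:480,200:460],(780,600))[:,:,::-1])
```

```text
cam [ 0.3364 -0.3247  0.1799] 0.0002152635400928111 [-0.4284  0.0141  0.0229]
[0.3438, -0.3233, 0.025] [325.0079 128.6339]
[0.4517, -0.3048, 0.025] [324.4043 362.5098]
[0.4517, -0.3048, 0.003] [324.4383 336.6641]
[0.5354, -0.2901, 0.014] [324.693  472.8083]
[0.417, -0.3106, 0.0063] [324.8802 280.0511]
[0.417, -0.3106, 0.025] [324.8946 297.642 ]
```

View pics/miss2.png

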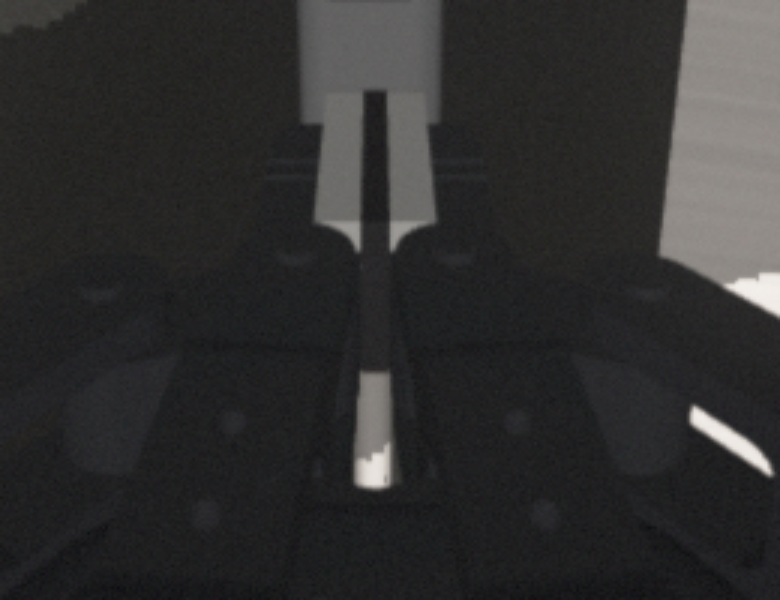

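The reading and the picture don't settle whether the probe is held. I'll raise slowly by 40 mm and look.

```bash
python3 -m handwheel '[[0,0,0,0,0,2,0],[0,0,0,0,0,5,0],[0,0,0,0,0,10,0],[0,0,0,0,0,17,0],[0,0,0,0,0,24,0],[0,0,0,0,0,32,0],[0,0,0,0,0,38,0],[0,0,0,0,0,40,0]]' 40
python3 - <<'E'
from h import *
f=grab_frame("wrist"); g=grab_frame("side"); s=state(); print(s["grip_width"],s["tcp_pos"],s["wrist_force"])
a=cv2.resize(f["image"],(480,360)); b=cv2.resize(g["image"][330:480,290:423],(320,360))
cv2.imwrite("pics/up.png",np.hstack([a,b])[:,:,::-1])
E
```

```text
time_s: 7.05
tcp_pos: [0.4174, -0.311, 0.0584]
eef_rot: [-0.27, 3.129, -0.002]
wrist_force: [-0.3, -0.5, -0.0]
grip_width: 0.0004
-4.960289098813282e-05 [ 0.41726033 -0.31082408  0.05774597] [-0.81514713  0.05658345 -0.4874246 ]
```

View pics/up.png

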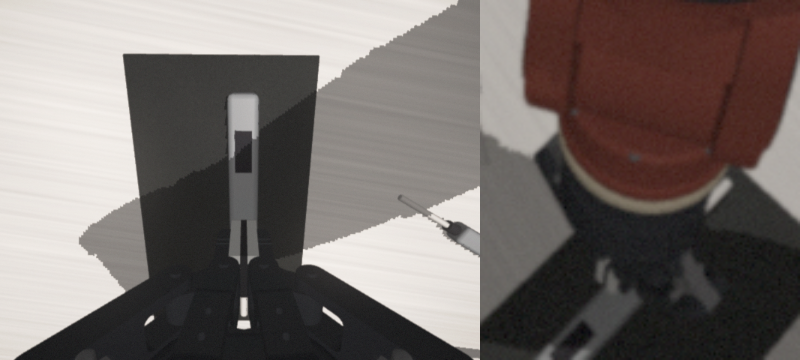

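Run:
```python
from h import *
from scipy.spatial.transform import Rotation as R
np.set_printoptions(precision=4,suppress=True)
f=grab_frame("wrist"); s=state(); K=f["intrinsics"]; print(K)
T=R.from_rotvec(s["eef_rot"]).as_matrix()
tool=lambda c:T.T@(f["R"].T@(np.array(c)-f["t"])-s["tcp_pos"])
print("cam in tool",tool([0,0,0])); print("axes",T.T@f["R"].T)
# open: pad tip inner corners (212,310),(437,310) 85.4mm apart
d=.0854*K[0,0]/225
for u in(212,437): print(tool(d*np.linalg.inv(K)@[u,310,1]))
# TCP-axis points projected
for z in(-.03,-.02,-.008,0,.011):
  for x in (0,.011,-.011):
    X=s["tcp_pos"]+T@[x,0,z]; print(z,x,proj(f,X))
```

```text
[[379.0042   0.     324.5933]
 [  0.     379.0042 235.8582]
 [  0.       0.       1.    ]]
cam in tool [ 0.0819 -0.0002 -0.163 ]
axes [[ 0.0002 -0.9478 -0.3189]
 [ 1.      0.0005 -0.0009]
 [ 0.001  -0.3189  0.9478]]
[ 0.0093 -0.0431 -0.0357]
[ 0.0093  0.0423 -0.0356]
-0.03 0 [325.4143 323.4292]
-0.03 0.011 [325.4401 298.9155]
-0.03 -0.011 [325.3896 346.8381]
-0.02 0 [325.3894 310.8166]
-0.02 0.011 [325.4131 287.4923]
-0.02 -0.011 [325.3667 333.15  ]
-0.008 0 [325.3631 297.5055]
-0.008 0.011 [325.3847 275.4707]
-0.008 -0.011 [325.3424 318.6645]
0 0 [325.3475 289.5629]
0 0.011 [325.3678 268.3142]
0 -0.011 [325.3279 310.0018]
0.011 0 [325.3279 279.6713]
0.011 0.011 [325.3468 259.4189]
0.011 -0.011 [325.3097 299.1932]
```

Measured in the wrist view, the real fingertips sit about 25 mm (shut) to 36 mm (open) behind the reported TCP, not 11 mm ahead of it. So I closed above the probe, which stayed where it was. I'll go deeper, with force feedback.

```bash
python3 -m handwheel '[[0,0,0,0,0,0,60],[0,0,0,0,0,0,60],[0,0,0,0,0,0,60],[0,0,0,0,0,-8,60],[0,0,0,0,0,-20,60],[0,0,0,0,0,-32,60],[0,0,0,0,0,-42,60],[0,0,0,0,0,-46,60]]' 40
python3 -m handwheel '[[0,0,0,0,0,-6,60],[0,0,0,0,0,-12,60],[0,0,0,0,0,-18,60],[0,0,0,0,0,-24,60],[0,0,0,0,0,-28,60],[0,0,0,0,0,-29,60],[0,0,0,0,0,-29,60],[0,0,0,0,0,-29,60]]'
python3 -m handwheel '[[0,0,0,0,0,0,15],[0,0,0,0,0,0,15],[0,0,0,0,0,0,15],[0,0,0,0,0,0,10],[0,0,0,0,0,0,10],[0,0,0,0,0,0,0],[0,0,0,0,0,0,0],[0,0,0,0,0,0,0]]' 40
```

```text
time_s: 8.0
tcp_pos: [0.4163, -0.3097, 0.0094]
eef_rot: [0.269, -3.129, -0.003]
wrist_force: [0.2, 0.5, 0.3]
grip_width: 0.0512
time_s: 8.8
tcp_pos: [0.4172, -0.3107, -0.0174]
eef_rot: [-0.27, 3.13, -0.0]
wrist_force: [0.4, 0.5, 0.0]
grip_width: 0.0513
time_s: 9.6
tcp_pos: [0.4176, -0.3112, -0.0168]
eef_rot: [-0.27, 3.129, -0.002]
wrist_force: [-0.2, -0.0, 5.6]
grip_width: 0.0212
```

```bash
python3 -m handwheel '[[0,0,0,0,0,4,0],[0,0,0,0,0,12,0],[0,0,0,0,0,27,0],[0,0,0,0,0,50,0],[0,0,0,0,0,78,0],[0,0,0,0,0,105,0],[0,0,0,0,0,130,0],[0,0,0,0,0,150,0]]' 40
python3 -m handwheel '[[0,0,0,0,2,22,0],[0,0,-0.5,0,12,42,0],[0,0,-1,1,30,57,0],[0,0,-2,2,55,65,0],[0,0,-3,3,85,67,0],[0,0,-4,4,120,67,0],[0,0,-5,5,155,67,0],[0,0,-6,6,190,67,0]]'
python3 -m handwheel '[[0,0,-1,1,35,0,0],[0,0,-1.1,2,70,0,0],[0,0,-1.1,3,105,0,0],[0,0,-1.1,4,140,0,0],[0,0,-1.1,5,170,0,0],[0,0,-1.1,6,195,0,0],[0,0,-1.1,6,212,0,0],[0,0,-1.1,6,221,0,0]]'
python3 -m handwheel '[[0,0,0,0,0,-8,0],[0,0,0,0,0,-25,0],[0,0,0,0,0,-50,0],[0,0,0,0,0,-75,0],[0,0,0,0,0,-100,0],[0,0,0,0,0,-118,0],[0,0,0,0,0,-127,0],[0,0,0,0,0,-129,0]]'
python3 - <<'E'
from h import *
from scipy.spatial.transform import Rotation as R
np.set_printoptions(precision=4,suppress=True)
s=state(); T=R.from_rotvec(s["eef_rot"]).as_matrix(); print(s["tcp_pos"],T,s["qpos"],s["grip_width"])
ims={}
for n in("side","scene","wrist"):
    f=ims[n]=grab_frame(n); save(f,n+"2")
    for t in("probe_tip","probe_grip","seam_tap_end","seam_far_end"):
        for d in pinpoint(t,n)[:2]: X=world(f,d["location"]);print(n,t,round(d["score"],2),X,proj(f,X))
tip=s["tcp_pos"]+.1198*-T[:,0]*[1,1,0]+[0,0,.031]
f=ims["side"]; print("tip pred",tip,proj(f,tip),proj(f,[.5786,.107,.102]),proj(f,[.588,-.0923,.102]))
a=cv2.resize(f["image"][180:330,260:420],(800,600)if 0 else(640,600))
cv2.imwrite("pics/s2.png",a[:,:,::-1])
E
```

```text
time_s: 10.4
tcp_pos: [0.4174, -0.311, 0.1353]
eef_rot: [-0.27, 3.129, -0.003]
wrist_force: [-0.5, 0.3, -2.1]
grip_width: 0.021
time_s: 11.2
tcp_pos: [0.4229, -0.1193, 0.2006]
eef_rot: [-0.104, 3.139, -0.001]
wrist_force: [-0.2, 0.7, -1.8]
grip_width: 0.0212
time_s: 12.0
tcp_pos: [0.4289, 0.1017, 0.2004]
eef_rot: [-0.078, 3.14, 0.0]
wrist_force: [-0.6, -0.1, -0.9]
grip_width: 0.0214
time_s: 12.8
tcp_pos: [0.4284, 0.0998, 0.0694]
eef_rot: [0.074, -3.139, -0.0]
wrist_force: [-0.1, -0.1, -0.6]
grip_width: 0.0209
[0.4284 0.0998 0.0694] [[-0.9989 -0.047  -0.0016]
 [-0.047   0.9989  0.    ]
 [ 0.0016  0.0001 -1.    ]] [-0.0702 -0.3823 -0.6059  1.3487 -0.0001 -0.1172] 0.020926932568862706
side probe_tip 0.82 [ 0.4027 -0.1882  0.0086] [292.3534 399.1834]
side probe_tip 0.8 [0.5482 0.106  0.1019] [274.4082 222.7365]
side probe_grip 0.78 [0.4398 0.1013 0.1002] [227.1597 247.0082]
side probe_grip 0.57 [ 0.4298 -0.1129  0.0062] [282.7932 357.8582]
side seam_tap_end 0.93 [0.5797 0.1048 0.1007] [288.0199 217.4544]
side seam_far_end 0.78 [ 0.5892 -0.0932  0.1016] [350.3324 279.8763]
scene probe_tip 0.58 [0.5466 0.1078 0.1059] [357.0405 270.2891]
scene probe_tip 0.57 [ 0.4059 -0.1892  0.008 ] [328.472  166.2934]
scene probe_grip 0.59 [0.442  0.1052 0.1037] [400.6429 243.365 ]
scene probe_grip 0.57 [ 0.4282 -0.1174  0.0154] [338.4716 189.7748]
scene seam_tap_end 0.61 [0.5811 0.1066 0.1017] [341.2578 279.9845]
scene seam_far_end 0.9 [ 0.5835 -0.0919  0.0986] [283.1434 207.6748]
wrist probe_grip 0.69 [0.4427 0.1055 0.1028] [335.6538 356.2941]
tip pred [0.5481 0.1054 0.1004] [274.5705 223.46  ] [286.9838 216.5472] [349.521 279.705]
```

View pics/s2.png

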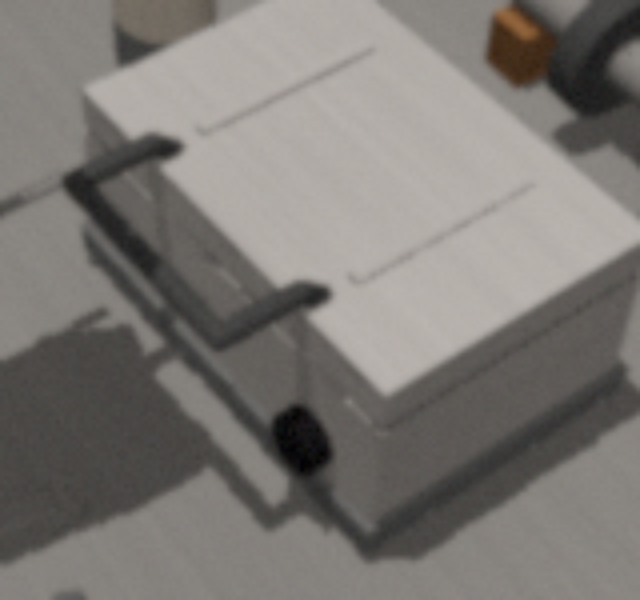

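The side crop shows the probe nose just left of the handle's tap-end corner at crop (65,180). The lid-top corners are at crop (85,92), (385,395) and (640,240), and the far seam corner at (383,430). I'll fit the washer pose to these.

Run:
```python
from h import *
from scipy.optimize import least_squares
np.set_printoptions(precision=4,suppress=True)
f=grab_frame("side"); im=np.array([[85,92],[385,395],[640,240],[383,430]])/4+[260,180]
P=np.array([[-82.5,120,130],[-82.5,-120,130],[82.5,-120,130],[-82.5,-120,102]])/1e3
def W(p,q): c,s=np.cos(p[2]),np.sin(p[2]); return np.array([p[0]+c*q[0]-s*q[1],p[1]+s*q[0]+c*q[1],q[2]])
r=least_squares(lambda p:np.concatenate([proj(f,W(p,q))-u for q,u in zip(P,im)]),[.664,.01,.045])
p=r.x;print(p[:2],np.degrees(p[2]),r.fun.reshape(-1,2))
for q in([-.0825,.1,.102],[-.0825,-.1,.102],[-.1275,0,.14],[.0825,0,.104]):print(q,W(p,q),proj(f,W(p,q)))
```

```text
[0.6612 0.0098] 2.2245553813932575 [[-1.6439 -1.1403]
 [-0.3135  0.4698]
 [ 3.1057 -1.6287]
 [-1.1389  1.2193]]
[-0.0825, 0.1, 0.102] [0.5749 0.1065 0.102 ] [285.5816 217.4015]
[-0.0825, -0.1, 0.102] [ 0.5827 -0.0934  0.102 ] [347.53   281.4035]
[-0.1275, 0, 0.14] [0.5338 0.0048 0.14  ] [295.1583 244.5942]
[0.0825, 0, 0.104] [0.7437 0.013  0.104 ] [378.9144 211.8444]
```

```bash
python3 -m handwheel '[[0,0,0,3,1,0.5,0],[0,0,0,7,2,1,0],[0,0,0,12,4,1.5,0],[0,0,0,17,5,1.5,0],[0,0,0,21,5,1.5,0],[0,0,0,24,5,1.5,0],[0,0,0,25,5,1.5,0],[0,0,0,25,5,1.5,0]]' 40
python3 -m handwheel '[[0,0,0,0.4,0,0,0],[0,0,0,0.8,0,0,0],[0,0,0,1.2,0,0,0],[0,0,0,1.6,0,0,0],[0,0,0,2,0,0,0],[0,0,0,2,0,0,0],[0,0,0,2,0,0,0],[0,0,0,2,0,0,0]]'
python3 - <<'E'
from h import *
np.set_printoptions(precision=4,suppress=True)
for i in range(2):
  for n in("side","scene"):
    f=grab_frame(n)
    if i==0: save(f,n+"3")
    for t in("probe_tip","seam_tap_end"):
        for d in pinpoint(t,n)[:2]: X=world(f,d["location"]);print(n,t,round(d["score"],2),X,proj(f,X)) if X[1]>0 else 0
  s=state();print(s["tcp_pos"],s["wrist_force"])
f=grab_frame("side");a=cv2.resize(f["image"][200:250,260:330],(560,400),interpolation=2)
f=grab_frame("scene");b=cv2.resize(f["image"][250:300,320:350],(240,400),interpolation=2)
cv2.imwrite("pics/s3.png",np.hstack([a,b])[:,:,::-1])
E
```

```text
time_s: 14.4
tcp_pos: [0.4541, 0.1054, 0.0717]
eef_rot: [0.075, -3.14, -0.0]
wrist_force: [0.2, -0.3, -1.8]
grip_width: 0.0211
time_s: 15.2
tcp_pos: [0.4561, 0.1054, 0.0718]
eef_rot: [0.075, -3.141, -0.0]
wrist_force: [-0.9, -0.4, -0.9]
grip_width: 0.0212
side probe_tip 0.92 [0.5767 0.1111 0.1008] [285.1551 216.1437]
side seam_tap_end 0.82 [0.5787 0.108  0.1011] [286.7813 216.5538]
side seam_tap_end 0.45 [0.4123 0.0109 0.0006] [242.0453 315.5359]
scene probe_tip 0.67 [0.4678 0.1091 0.1031] [391.0898 251.3654]
scene probe_tip 0.66 [0.5749 0.1096 0.1066] [345.0818 278.2648]
scene seam_tap_end 0.59 [0.5795 0.1088 0.1016] [342.6785 280.4345]
[0.4561 0.1054 0.0718] [-0.217   0.7479 -1.8706]
side probe_tip 0.58 [0.5748 0.1118 0.1005] [284.1753 216.3851]
side seam_tap_end 0.97 [0.5759 0.1053 0.1011] [286.3092 217.857 ]
scene probe_tip 0.6 [0.574  0.1123 0.1077] [346.3751 278.8213]
scene seam_tap_end 0.84 [0.578  0.109  0.1025] [343.3929 279.9056]
[0.4561 0.1054 0.0718] [ 0.3557  0.097  -1.046 ]
```

View pics/s3.png

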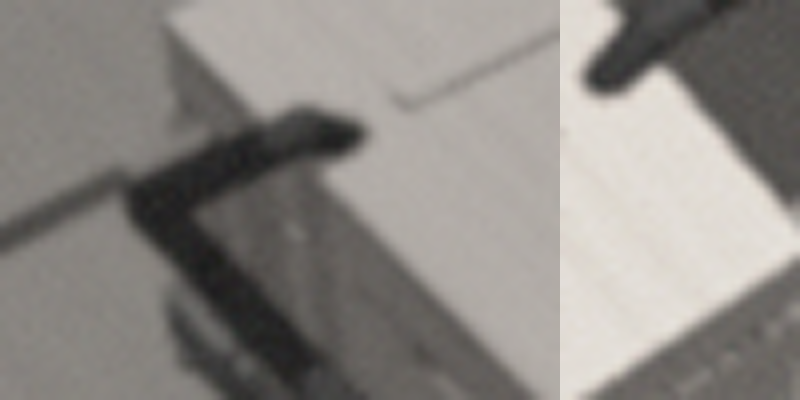

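```bash
python3 -m handwheel '[[0,0,0,0.3,0,-0.5,0],[0,0,0,0.6,0,-1,0],[0,0,0,0.9,0,-1,0],[0,0,0,1.2,0,-1,0],[0,0,0,1.5,0,-1,0],[0,0,0,1.5,0,-1,0],[0,0,0,1.5,0,-1,0],[0,0,0,1.5,0,-1,0]]' 40
python3 -m handwheel '[[0,0,0,0.3,0,0,0],[0,0,0,0.6,0,0,0],[0,0,0,0.9,0,0,0],[0,0,0,1,0,0,0],[0,0,0,1,0,0,0],[0,0,0,1,0,0,0],[0,0,0,1,0,0,0],[0,0,0,1,0,0,0]]'
python3 -m handwheel '[[0,0,0,0.3,0,0,0],[0,0,0,0.6,0,0,0],[0,0,0,0.9,0,0,0],[0,0,0,1,0,0,0],[0,0,0,1,0,0,0],[0,0,0,1,0,0,0],[0,0,0,1,0,0,0],[0,0,0,1,0,0,0]]'
```

```text
time_s: 16.7
tcp_pos: [0.4569, 0.1054, 0.0706]
eef_rot: [0.075, -3.139, -0.0]
wrist_force: [-5.7, 0.3, 0.7]
grip_width: 0.0212
time_s: 17.5
tcp_pos: [0.457, 0.1055, 0.0703]
eef_rot: [0.075, -3.137, -0.0]
wrist_force: [-8.5, -1.3, 2.3]
grip_width: 0.0213
time_s: 18.3
tcp_pos: [0.4572, 0.1055, 0.0701]
eef_rot: [0.076, -3.136, -0.0]
wrist_force: [-13.9, -1.3, 3.3]
grip_width: 0.0212
```

Contact was felt at TCP x of about 0.4563. I'll back off to roughly 1 mm clear and start the scan at 4 mm per row.

```bash
python3 -m handwheel '[[0,0,0,-1.5,0,0,0],[0,0,0,-3,0,0,0],[0,0,0,-4.4,0,0,0],[0,0,0,-4.4,0,0,0],[0,0,0,-4.4,-1,0,0],[0,0,0,-4.3,-4,0,0],[0,0,0,-4.1,-8,0,0],[0,0,0,-3.9,-12,0,0]]' 40
python3 -m handwheel '[[0,0,0,0.2,-4,0,0],[0,0,0,0.3,-8,0,0],[0,0,0,0.5,-12,0,0],[0,0,0,0.7,-16,0,0],[0,0,0,0.8,-20,0,0],[0,0,0,1,-24,0,0],[0,0,0,1.2,-28,0,0],[0,0,0,1.3,-32,0,0]]'
python3 -m handwheel '[[0,0,0,0.2,-4,0,0],[0,0,0,0.3,-8,0,0],[0,0,0,0.5,-12,0,0],[0,0,0,0.7,-16,0,0],[0,0,0,0.8,-20,0,0],[0,0,0,1,-24,0,0],[0,0,0,1.2,-28,0,0],[0,0,0,1.3,-32,0,0]]'
python3 - <<'E'
from h import *
np.set_printoptions(precision=4,suppress=True)
s=state();print(s["tcp_pos"],s["wrist_force"]); tip=s["tcp_pos"]+[.1197,.0056,.0315]
for n in("side","scene"):
    f=grab_frame(n)
    for t in("probe_tip","seam_far_end","seam_tap_end"):
        for d in pinpoint(t,n)[:2]: X=world(f,d["location"]);print(n,t,round(d["score"],2),X) if X[2]>.05 else 0
print(tip)
E
```

```text
time_s: 19.1
tcp_pos: [0.4558, 0.093, 0.0709]
eef_rot: [-0.075, 3.141, 0.0]
wrist_force: [-0.6, -0.6, -1.5]
grip_width: 0.0214
time_s: 19.9
tcp_pos: [0.457, 0.0611, 0.0708]
eef_rot: [-0.075, 3.141, 0.0]
wrist_force: [-0.1, 0.8, -2.5]
grip_width: 0.0208
time_s: 20.7
tcp_pos: [0.4583, 0.0291, 0.0708]
eef_rot: [-0.075, 3.141, 0.0]
wrist_force: [-0.1, -0.2, -1.4]
grip_width: 0.0211
[0.4583 0.0291 0.0708] [-0.1031 -0.2323 -1.431 ]
side probe_tip 0.55 [0.5763 0.0352 0.1033]
side seam_far_end 0.62 [ 0.5875 -0.0903  0.1019]
side seam_tap_end 0.79 [0.5761 0.1052 0.1029]
scene probe_tip 0.74 [0.5782 0.0369 0.1039]
scene seam_far_end 0.66 [ 0.5865 -0.0918  0.0967]
scene seam_tap_end 0.9 [0.5773 0.1079 0.0961]
[0.578  0.0347 0.1023]
```

```bash
python3 -m handwheel '[[0,0,0,0.2,-4,0,0],[0,0,0,0.3,-8,0,0],[0,0,0,0.5,-12,0,0],[0,0,0,0.7,-16,0,0],[0,0,0,0.9,-20,0,0],[0,0,0,1.1,-24,0,0],[0,0,0,1.2,-28,0,0],[0,0,0,1.4,-32,0,0]]' 40
python3 -m handwheel '[[0,0,0,0.2,-4,0,0],[0,0,0,0.3,-8,0,0],[0,0,0,0.5,-12,0,0],[0,0,0,0.7,-16,0,0],[0,0,0,0.9,-20,0,0],[0,0,0,1.1,-24,0,0],[0,0,0,1.2,-28,0,0],[0,0,0,1.4,-32,0,0]]'
python3 -c "
from h import *
f=grab_frame('side')
for t in('probe_tip','seam_far_end'):
  for d in pinpoint(t,'side')[:2]: print(t,world(f,d['location']))
print(state()['wrist_force'])"
```

```text
time_s: 21.9
tcp_pos: [0.4597, -0.003, 0.0708]
eef_rot: [-0.075, 3.141, 0.0]
wrist_force: [0.9, -0.2, -1.9]
grip_width: 0.021
time_s: 22.7
tcp_pos: [0.4611, -0.0349, 0.0708]
eef_rot: [-0.075, 3.141, 0.0]
wrist_force: [1.0, -0.3, -1.0]
grip_width: 0.0213
probe_tip [ 0.40419722 -0.18900249  0.00751641]
probe_tip [ 0.58143107 -0.03167198  0.10397206]
seam_far_end [ 0.58653278 -0.09258501  0.09891878]
[-0.47437053 -0.35295911 -1.05048403]
```

```bash
python3 -m handwheel '[[0,0,0,0.2,-4,0,0],[0,0,0,0.3,-8,0,0],[0,0,0,0.5,-12,0,0],[0,0,0,0.7,-16,0,0],[0,0,0,0.9,-20,0,0],[0,0,0,1.1,-24,0,0],[0,0,0,1.2,-28,0,0],[0,0,0,1.4,-32,0,0]]' 40
python3 -m handwheel '[[0,0,0,0.2,-4,0,0],[0,0,0,0.3,-8,0,0],[0,0,0,0.5,-12,0,0],[0,0,0,0.7,-16,0,0],[0,0,0,0.9,-20,0,0],[0,0,0,1.1,-24,0,0],[0,0,0,1.2,-28,0,0],[0,0,0,1.4,-32,0,0]]'
python3 -m handwheel '[[0,0,0,0.2,-4,0,0],[0,0,0,0.3,-6,0,0],[0,0,0,0.3,-6,0,0],[0,0,0,0.6,-6,0,0],[0,0,0,0.9,-6,0,0],[0,0,0,1.3,-6,0,0],[0,0,0,1.3,-6,0,0],[0,0,0,1.3,-6,0,0]]'
python3 -m handwheel '[[0,0,0,0.3,0,0,0],[0,0,0,0.6,0,0,0],[0,0,0,1,0,0,0],[0,0,0,1,0,0,0],[0,0,0,1,0,0,0],[0,0,0,1,0,0,0],[0,0,0,1,0,0,0],[0,0,0,1,0,0,0]]'
python3 -c "
from h import *
for n in('side','scene'):
 f=grab_frame(n)
 for t in('probe_tip','seam_far_end'):
  for d in pinpoint(t,n)[:2]: print(t,world(f,d['location']))
print(state()['wrist_force'])"
```

```text
time_s: 23.65
tcp_pos: [0.4625, -0.0669, 0.0708]
eef_rot: [-0.075, 3.141, 0.0]
wrist_force: [0.2, -0.4, -1.3]
grip_width: 0.0211
time_s: 24.45
tcp_pos: [0.4639, -0.0989, 0.0709]
eef_rot: [-0.075, 3.141, 0.0]
wrist_force: [-0.8, 0.2, -1.5]
grip_width: 0.0213
time_s: 25.25
tcp_pos: [0.465, -0.1045, 0.0707]
eef_rot: [0.076, -3.14, -0.0]
wrist_force: [-1.4, -0.9, -1.0]
grip_width: 0.0212
time_s: 26.05
tcp_pos: [0.4653, -0.1044, 0.0705]
eef_rot: [0.075, -3.139, -0.001]
wrist_force: [-6.2, -0.9, 0.2]
grip_width: 0.0213
probe_tip [ 0.58514449 -0.10108084  0.1026003 ]
probe_tip [ 0.40561413 -0.18650945  0.00926773]
seam_far_end [ 0.58600168 -0.09155521  0.09993241]
probe_tip [ 0.58525915 -0.09756831  0.10412104]
probe_tip [0.53617672 0.01013249 0.14190019]
seam_far_end [ 0.58666134 -0.09070018  0.09905422]
seam_far_end [ 0.74773693 -0.22350169 -0.00108145]
[-6.60263711 -0.48734134  0.26085325]
```

Scan done, and the far-end touch confirms a stand-off of about 1 mm there. Now the probe goes back to the mat.

```bash
python3 -m handwheel '[[0,0,0,-3,0,0,0],[0,0,0,-10,0,0,0],[0,0,0,-20,-1,0,0],[0,0,0,-32,-2,0,0],[0,0,0,-42,-2,5,0],[0,0,0,-46,-2,20,0],[0,0,0,-46,-2,45,0],[0,0,0,-46,-2,70,0]]' 40
python3 -m handwheel '[[0,0,1,0,-10,10,0],[0,0,2,-1,-30,12,0],[0,0,3,-2,-60,12,0],[0,0,4,-2,-95,12,0],[0,0,5,-3,-130,12,0],[0,0,6,-3,-165,12,0],[0,0,7,-3,-190,12,0],[0,0,7.1,-3,-204,12,0]]'
python3 -c "
from h import *
s=state();print(s['tcp_pos'],s['eef_rot'])"
```

```text
time_s: 27.15
tcp_pos: [0.4198, -0.1065, 0.1416]
eef_rot: [-0.075, 3.14, 0.0]
wrist_force: [0.2, -0.8, -1.3]
grip_width: 0.0214
time_s: 27.95
tcp_pos: [0.4168, -0.3124, 0.1529]
eef_rot: [-0.268, 3.13, -0.001]
wrist_force: [0.2, 0.3, -1.2]
grip_width: 0.0213
[ 0.416757   -0.31242381  0.1528634 ] [-2.67643183e-01  3.12977256e+00 -6.46165147e-04]
```

```bash
python3 -m handwheel '[[0,0,0,0,1,-10,0],[0,0,0,0,1,-30,0],[0,0,0,0,1,-60,0],[0,0,0,0,1,-90,0],[0,0,0,0,1,-120,0],[0,0,0,0,1,-145,0],[0,0,0,0,1,-158,0],[0,0,0,0,1,-164,0]]' 40
python3 -m handwheel '[[0,0,0,0,0,-1,0],[0,0,0,0,0,-2,0],[0,0,0,0,0,-3,0],[0,0,0,0,0,-4,0],[0,0,0,0,0,-4.5,0],[0,0,0,0,0,-4.5,0],[0,0,0,0,0,-4.5,0],[0,0,0,0,0,-4.5,0]]'
```

```text
time_s: 28.75
tcp_pos: [0.4167, -0.3079, -0.0125]
eef_rot: [0.271, -3.129, -0.003]
wrist_force: [-0.2, 0.5, -1.3]
grip_width: 0.0212
time_s: 29.55
tcp_pos: [0.4172, -0.3096, -0.0156]
eef_rot: [-0.27, 3.13, 0.0]
wrist_force: [0.3, -0.2, -0.9]
grip_width: 0.0211
```

```bash
python3 -m handwheel '[[0,0,0,0,0,-0.4,0],[0,0,0,0,0,-0.8,0],[0,0,0,0,0,-1.2,0],[0,0,0,0,0,-1.6,0],[0,0,0,0,0,-1.6,0],[0,0,0,0,0,-1.6,0],[0,0,0,0,0,-1.6,0],[0,0,0,0,0,-1.6,0]]' 40
```

```text
time_s: 30.35
tcp_pos: [0.4172, -0.3096, -0.0167]
eef_rot: [0.27, -3.13, 0.0]
wrist_force: [-2.4, 1.9, 5.1]
grip_width: 0.0212
```

```bash
python3 -m handwheel '[[0,0,0,0,0,0.5,40],[0,0,0,0,0,0.5,60],[0,0,0,0,0,0.5,60],[0,0,0,0,0,0.5,60],[0,0,0,0,0,5,60],[0,0,0,0,0,15,60],[0,0,0,0,0,35,60],[0,0,0,0,0,65,60]]' 40
python3 -m handwheel '[[0,0,0,0,0,40,60],[0,0,0,0,0,80,60],[0,0,-8,0,10,105,60],[0,0,-16,5,30,122,60],[0,0,-24,15,60,125,60],[0,0,-32,25,95,125,60],[0,0,-40,40,135,125,60],[0,0,-48,55,175,125,60]]'
python3 -m handwheel '[[0,0,-8,10,35,0,45],[0,0,-16,25,70,0,45],[0,0,-24,40,105,0,45],[0,0,-32,52,125,0,45],[0,0,-40,60,135,0,45],[0,0,-48,63,140,0,45],[0,0,-49.4,63,140,0,45],[0,0,-49.4,63,140,0,45]]'
python3 - <<'E'
from h import *
from scipy.spatial.transform import Rotation as R
np.set_printoptions(precision=4,suppress=True)
s=state();print(s["tcp_pos"],R.from_rotvec(s["eef_rot"]).as_matrix()[:,1],s["qpos"])
for n in("side","wrist","scene"):
    f=grab_frame(n);save(f,n+"4")
    for t in("probe_grip","probe_tip","lid_handle"):
        for d in pinpoint(t,n)[:2]: print(n,t,round(d["score"],2),world(f,d["location"]))
a=grab_frame("side")["image"];b=grab_frame("wrist")["image"]
cv2.imwrite("pics/s4.png",cv2.resize(np.hstack([a,b]),(800,300),interpolation=3)[:,:,::-1])
E
```

```text
time_s: 31.15
tcp_pos: [0.4165, -0.3088, 0.0479]
eef_rot: [0.27, -3.129, -0.003]
wrist_force: [0.5, -1.1, 0.2]
grip_width: 0.051
time_s: 31.95
tcp_pos: [0.4718, -0.1357, 0.1739]
eef_rot: [1.024, 2.968, -0.0]
wrist_force: [0.5, 0.3, -0.3]
grip_width: 0.0515
time_s: 32.75
tcp_pos: [0.5344, 0.0029, 0.1733]
eef_rot: [2.161, 2.28, 0.0]
wrist_force: [-0.5, -0.4, 0.0]
grip_width: 0.0384
[0.5344 0.0029 0.1733] [0.9986 0.0537 0.0004] [-0.2394 -0.1015 -0.1774  1.4944 -0.0001  1.2776]
side probe_grip 0.96 [ 0.4285 -0.3101  0.0137]
side probe_grip 0.83 [ 0.4301 -0.1149  0.0077]
side probe_tip 0.97 [ 0.4045 -0.1872  0.0061]
side probe_tip 0.56 [ 0.5342 -0.2882  0.0161]
side lid_handle 0.89 [0.539  0.005  0.1401]
side lid_handle 0.45 [ 0.5861 -0.0904  0.1003]
wrist probe_grip 0.72 [ 0.4307 -0.3072  0.0157]
wrist probe_grip 0.64 [ 0.4313 -0.1106  0.0099]
wrist probe_tip 0.64 [ 0.4025 -0.185   0.0096]
wrist lid_handle 0.88 [0.5363 0.0088 0.1404]
scene probe_grip 0.84 [ 0.4261 -0.3088  0.0122]
scene probe_grip 0.74 [ 0.4285 -0.1114  0.0103]
scene probe_tip 0.55 [ 0.5326 -0.2866  0.0154]
scene lid_handle 0.73 [0.5331 0.0077 0.1413]
```

View pics/s4.png

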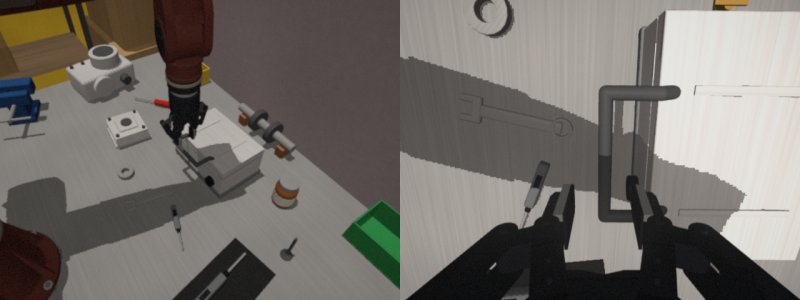

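The probe is back on the mat at its old place, and the bar runs centrally between the open fingers at about (605,150) in the picture. I'll descend and grip.

```bash
python3 -m handwheel '[[0,0,-0.7,1,2,-8,45],[0,0,-0.7,1,2,-20,45],[0,0,-0.7,1,2,-35,45],[0,0,-0.7,1,2,-50,45],[0,0,-0.7,1,2,-62,45],[0,0,-0.7,1,2,-70,45],[0,0,-0.7,1,2,-73,45],[0,0,-0.7,1,2,-73,45]]' 60
python3 -m handwheel '[[0,0,0,0,0,0,20],[0,0,0,0,0,0,10],[0,0,0,0,0,0,0],[0,0,0,0,0,0,0],[0,0,0,0,0,0,0],[0,0,0,0,0,0,0],[0,0,0,0,0,0,0],[0,0,0,0,0,0,0]]' 60
```

```text
time_s: 34.25
tcp_pos: [0.5352, 0.0051, 0.0994]
eef_rot: [-2.178, -2.264, 0.0]
wrist_force: [-0.2, 0.1, 0.4]
grip_width: 0.0385
time_s: 35.05
tcp_pos: [0.536, 0.0049, 0.1006]
eef_rot: [2.177, 2.263, 0.001]
wrist_force: [0.4, 0.5, 5.4]
grip_width: 0.0101
```

```bash
python3 -m handwheel '[[0,0,0,0.7,0,3.7,0],[0,0,0,1.8,0.1,9.1,0],[0,0,0,3.5,0.1,16.4,0],[0,0,0,6.5,0.3,27.1,0],[0,0,0,8.8,0.4,34.2,0],[0,0,0,11.4,0.5,41.2,0],[0,0,0,14.2,0.6,48,0],[0,0,0,16.5,0.7,53.1,0]]' 60
python3 - <<'E'
from h import *
np.set_printoptions(precision=4,suppress=True)
s=state();print(s["tcp_pos"],s["wrist_force"],s["ft_torque"],s["grip_width"])
for n in("side","scene","wrist"):
    f=grab_frame(n);save(f,n+"5")
    for d in pinpoint("lid_handle",n)[:1]: print(n,round(d["score"],2),world(f,d["location"]))
b=grab_frame("wrist")["image"];a=grab_frame("side")["image"]
cv2.imwrite("pics/s5.png",np.hstack([cv2.resize(a[180:330,240:440],(400,300)),cv2.resize(b,(400,300))])[:,:,::-1])
E
```

```text
time_s: 35.85
tcp_pos: [0.5515, 0.0056, 0.1531]
eef_rot: [-2.178, -2.263, 0.002]
wrist_force: [-2.4, -3.6, -4.6]
grip_width: 0.0098
[0.5515 0.0056 0.1531] [-2.4287 -3.6348 -4.581 ] [-0.6532  0.718   0.0533] 0.009761907056025657
side 0.63 [0.555  0.008  0.1904]
scene 0.78 [0.5521 0.0081 0.1941]
wrist 0.83 [0.5502 0.0035 0.1928]
```

View pics/s5.png

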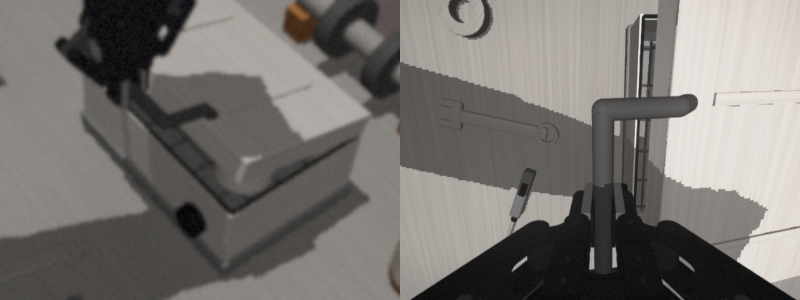

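The lid is at about 15° with the bar firmly in the fingers. I'll continue along the arc.

```bash
python3 -m handwheel '[[0,0,0,3,0.1,6.3,0],[0,0,0,6.2,0.3,12.5,0],[0,0,0,9.6,0.4,18.6,0],[0,0,0,13.3,0.5,24.5,0],[0,0,0,17.1,0.7,30.4,0],[0,0,0,21.1,0.9,36.1,0],[0,0,0,25.3,1.1,41.6,0],[0,0,0,29.6,1.2,47.1,0]]' 60
python3 -m handwheel '[[0,0,0,4.6,0.2,5.2,0],[0,0,0,9.3,0.4,10.4,0],[0,0,0,14.2,0.6,15.3,0],[0,0,0,19.2,0.8,20.2,0],[0,0,0,24.4,1,24.9,0],[0,0,0,29.7,1.2,29.4,0],[0,0,0,35.2,1.5,33.7,0],[0,0,0,40.9,1.7,37.8,0]]'
```

```text
time_s: 37.05
tcp_pos: [0.5796, 0.0067, 0.2004]
eef_rot: [-2.177, -2.262, 0.005]
wrist_force: [-12.4, -3.9, 4.7]
grip_width: 0.0098
time_s: 37.85
tcp_pos: [0.6206, 0.0083, 0.2408]
eef_rot: [2.178, 2.264, -0.003]
wrist_force: [-18.6, -3.7, 20.4]
grip_width: 0.0098
```

The force on the tool points outward from the hinge, so my path runs about 3 mm inside the true circle. I'll correct that on the last stretch.

```bash
python3 -m handwheel '[[0,0,0,3.5,0.2,5.9,0],[0,0,0,9.2,0.4,9.9,0],[0,0,0,15,0.6,13.5,0],[0,0,0,21.2,0.9,17,0],[0,0,0,27.4,1.2,20.2,0],[0,0,0,33.8,1.4,23.3,0],[0,0,0,40.3,1.7,26.1,0],[0,0,0,46.5,2,28.9,0]]' 60
python3 -m handwheel '[[0,0,0,0,0,0,0],[0,0,0,0,0,0,0],[0,0,0,0,0,0,0],[0,0,0,0,0,0,0],[0,0,0,0,0,0,0],[0,0,0,0,0,0,0],[0,0,0,0,0,0,0],[0,0,0,0,0,0,0]]'
python3 - <<'E'
from h import *
np.set_printoptions(precision=4,suppress=True)
s=state();print(s["tcp_pos"],s["qpos"])
h=np.array([.745,.104]) 
for i in range(2):
  for n in("side","scene","wrist"):
    f=grab_frame(n);save(f,n+"6")
    for d in pinpoint("lid_handle",n)[:1]:
        X=world(f,d["location"]); F=h[0]-X[0];U=X[2]-h[1]
        print(n,round(d["score"],2),X,"r",np.hypot(F,U),"ang",np.degrees(np.arctan2(U,F))-9.73)
a=cv2.resize(cv2.imread("pics/side6.png")[130:330,240:440],(400,400)); b=cv2.resize(cv2.imread("pics/scene6.png")[120:370,170:420],(400,400))
cv2.imwrite("pics/s6.png",np.hstack([a,b]))
E
```

```text
time_s: 38.65
tcp_pos: [0.6688, 0.0102, 0.2686]
eef_rot: [2.177, 2.262, 0.0]
wrist_force: [-5.8, -3.5, 8.1]
grip_width: 0.01
time_s: 39.45
tcp_pos: [0.6686, 0.0102, 0.2686]
eef_rot: [2.177, 2.262, 0.0]
wrist_force: [-6.5, -2.8, 10.5]
grip_width: 0.01
[0.6686 0.0102 0.2686] [-0.1794  0.3501  0.4823  1.7014 -0.0009  1.353 ]
side 0.96 [0.6695 0.0097 0.3014] r 0.21129536398625418 ang 59.34162854847581
scene 0.61 [0.666  0.0145 0.3045] r 0.21550123641662638 ang 58.76075683408659
wrist 0.59 [0.6665 0.0121 0.3058] r 0.2165543030094666 ang 59.01378354969172
side 0.85 [0.6711 0.0107 0.3021] r 0.2113906282353572 ang 59.81180383686315
scene 0.76 [0.669  0.0098 0.3072] r 0.21691939782477632 ang 59.77195700743046
wrist 0.63 [0.671  0.0131 0.3025] r 0.21185850016871746 ang 59.814197067485125
```

View pics/s6.png

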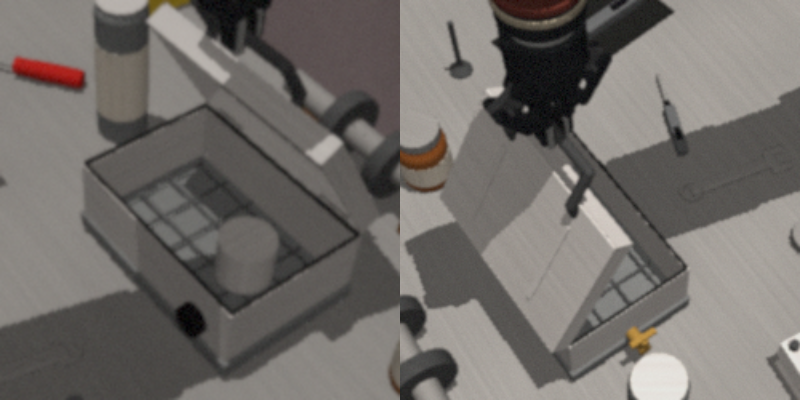

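The lid is held at about 59.4°, by both cameras and kinematics. I'll nudge it by 0.5°, settle, and check the loose items.

```bash
python3 -m handwheel '[[0,0,0,0.8,0,0.3,0],[0,0,0,1.7,0.1,0.8,0],[0,0,0,1.9,0.1,0.9,0],[0,0,0,1.9,0.1,0.9,0],[0,0,0,1.9,0.1,0.9,0],[0,0,0,1.9,0.1,0.9,0],[0,0,0,1.9,0.1,0.9,0],[0,0,0,1.9,0.1,0.9,0]]' 60
python3 - <<'E'
from h import *
np.set_printoptions(precision=3,suppress=True)
A=[]
for n in("side","scene"):
    f=grab_frame(n)
    for t in("lid_handle","probe_grip","probe_tip","wrench","bearing","valve","spray_can","jar","head","screwdriver"):
        print(n,t,[world(f,d["location"]) for d in pinpoint(t,n)[:(2 if "probe" in t else 1)]])
s=state();print(s["tcp_pos"],s["wrist_force"],s["grip_width"]);sign_off()
E
```

```text
time_s: 40.85
tcp_pos: [0.6704, 0.0103, 0.2693]
eef_rot: [2.177, 2.263, -0.0]
wrist_force: [-7.3, -4.5, 8.8]
grip_width: 0.0098
side lid_handle [array([0.673, 0.014, 0.302])]
side probe_grip [array([ 0.428, -0.309,  0.013]), array([ 0.427, -0.113,  0.007])]
side probe_tip [array([ 0.403, -0.187,  0.009]), array([ 0.535, -0.289,  0.017])]
side wrench [array([0.414, 0.009, 0.003])]
side bearing [array([ 0.387,  0.14 , -0.005])]
side valve [array([ 0.629, -0.356, -0.003])]
side spray_can [array([0.702, 0.242, 0.   ])]
side jar [array([ 0.744, -0.219, -0.   ])]
side head [array([ 0.476,  0.307, -0.005])]
side screwdriver [array([0.643, 0.409, 0.   ])]
scene lid_handle [array([0.669, 0.011, 0.305])]
scene probe_grip [array([ 0.429, -0.312,  0.014]), array([ 0.427, -0.114,  0.009])]
scene probe_tip [array([ 0.4  , -0.187,  0.01 ]), array([ 0.699,  0.246, -0.002])]
scene wrench [array([0.41 , 0.014, 0.005])]
scene bearing [array([0.384, 0.141, 0.002])]
scene valve [array([ 0.634, -0.357, -0.003])]
scene spray_can [array([ 0.699,  0.248, -0.   ])]
scene jar [array([ 0.749, -0.221,  0.   ])]
scene head [array([0.475, 0.312, 0.005])]
scene screwdriver [array([0.644, 0.412, 0.   ])]
[0.67  0.01  0.269] [-7.504 -4.946  8.596] 0.009328690998892575
the job is handed in; nothing more can be done
```

I scanned the front seam with the larger probe, laid the probe back on the mat, and opened the lid to about 60°. The job was handed in at about 41 s with the gripper still holding the handle.

- **Scan:** The tip ran from the drain tap's end to the other end at 4 cm/s. Light touches put it about 1 mm off the seam at both ends, pressing with up to 14 N at the tap end before I backed off. The predicted tip height was 102 mm; the camera readings along the way were 103–104 mm.
- **Probe:** It is back on the mat within about 2 mm of where it started. I set it down with about 5 N of contact before opening the fingers.
- **Lid:** Camera and arm readings gave about 59.4°. After a last 0.5° nudge they agree with 60° to within about 1°. The wrist force while holding is about 12 N.
- **Other items:** All bystanders were found where they started, within the few millimetres the cameras can resolve.

Checks that failed or disagreed:
- **First grasp missed:** The fingers closed on air above the probe, because the real fingertips sit about 35 mm further back than the task text says. I measured this and corrected for it; the probe did not move.
- **Lid path:** It ran about 3 mm inside the true arc, and the wrist force rose to about 28 N before I corrected it.
- **Grip reading:** The opening on the 12 mm bar read about 10 mm. The probe handle also read about 1 mm low.

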